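# Hold the dust gate half open

### The job

The dust-extraction box on the trimming bench is shut and locked. Turn its orange clamp knob clockwise (seen from above) to its free stop while the steel shutter is still closed, then slide the sprung shutter by its black handle against its spring to the red half-open mark and keep it there: finish while still holding the handle with the fingers, the shutter standing still at half travel and the knob left free. Leave the jar, the cup and the tin where they stand.

Things in the scene. Friction and masses are not known exactly. Their poses are not given: they have to be found in the camera images.
- extractor: Green steel box fixed on the bench (place and yaw vary), 220 (its x) x 300 (its y) x 60 mm high. Origin: centre of its underside, on the table top. Its +y is the shutter's opening direction. Under the closed shutter is a dark slatted mouth 80 x 80 mm. A spring tube, 20 mm thick, top 81 mm up, lies along y at box x +45, y +55 to +145 mm. A duct stub, 52 mm thick, sticks 35 mm out of the +x side.
- shutter (a joint): Travel of the shutter, m: 0 closed, grows towards the box's +y, 0.040 half open (its yellow pointer at the red rail mark), 0.080 fully open (hard stop). A spring pushes it shut: about 3.6 N closed, 11 N at half, 18 N fully open; let go, it closes. While the knob is locked, a brass pin on the shutter meets the knob's brass cam after about 2 mm and it cannot open.
- shutter_grip (a point): Where to grip the handle: its centre, 94 mm above the table; moves with the shutter. When closed it is at box x +45, y -80 mm. Its axes are those of the box.
- shutter_handle: Black upright tab on the steel shutter: 40 mm along the box's x, 14 mm thick along the box's y (the travel), 42 mm tall; origin at the centre of its foot, 65 mm above the table (the plate's top), so its top is at 107 mm. The plate is 125 (x) x 100 (y) mm. Pinch the tab from above across its 14 mm, so that the fingers push along the travel.
- half_mark (a point): The red half-open mark on the dark steel rail along the box's +x side, at box x +102, y -40, 68 mm above the table. White marks 40 mm to either side of it: closed (-y) and fully open (+y). The shutter's yellow pointer line is level in y with the handle's centre, so at half travel handle, pointer and red mark are in line.
- clamp_knob (a joint): Angle of the clamp knob, rad: 0 locked, grows clockwise seen from above, 1.4 at the free stop. It stays where it is left (0.08 N m of friction) and starts between 0 and 0.25. At 0 its grip bar lies along the box's x, the white stripe towards the box's +x (the shutter); at 1.4 the stripe points nearly to the box's -y.
- knob_grip (a point): On the knob's vertical axis at the height to grip, 104 mm above the table, at box x -34, y -20 mm. Its axes turn with the knob, x along the grip bar to the white stripe. The orange bar is 42 long, 14 wide, 32 mm tall, its top 113 mm above the table, on an orange disc 44 mm across whose top is 83 mm above the table.
- jar: Loose lidded terracotta jar, 80 mm across, 88 mm high; origin at the centre of its underside. Bystander.
- cup: Loose blue ceramic cup, 72 mm across, 62 mm high; origin at the centre of its underside. Bystander.
- tin: Loose tin with a blue band, 70 mm across, 60 mm high; origin at the centre of its underside. Bystander.

How it is judged:
By the outcome, as a careful person would: the job done as asked, in the order asked, and still so for the second after the job is handed in, while the arm keeps its last pose, push and grip.
It also fails if it takes over 45 s, if anything falls off the work surface, if the arm or the gripper's body presses on something with over 40 N, if the wrist force passes 120 N, or if a joint passes its speed limit or range.

### The arm

A 7-joint arm with a two-finger parallel gripper is mounted at the origin on the work surface. World frame = base frame: x ahead of the robot, y to its left, z up, the work surface at z = 0. Lengths are in m, angles in rad, forces in N, time in s.
With the tool pointing down it reaches from about 0.4 to 0.85 m from the base axis. Payload 4.5 kg.
Tool frame: the origin (TCP) lies on the centre line of the jaws, within the pads' length; the fingertips stand 11 mm ahead of it and the grasp point (between the pads) lies 8 mm behind it; z points along the fingers, y is the line along which they close (so a half turn about z gives the same grasp; the last joint's range is limited). The gripper opens to 88 mm and grips with 3 to 60 N. Pads are 18 mm wide; open, the fingers measure 123 mm over their backs; the gripper's body (75 mm by 187 mm) begins 45 mm behind the grasp point.
Start: joints at [1.158, 0.689, -0.195, 1.565, 0.157, 0.902, -0.215], TCP at [0.27, -0.564, 0.25] pointing down, gripper open.
Joint ranges: [-3.01, 3.01], [-0.46, 2.08], [-1.47, 1.51], [0.13, 2.56], [-1, 4.14], [0.04, 2.09], [-2.66, 2.66]. Speed limits (rad/s): [2.57, 2.57, 3.14, 3.14, 3.14, 3.14, 3.14].

### API

Orientations are given as a unit quaternion [x, y, z, w].
In Python, from plant import * gives the robot as it stands. The module is installed in compiled form; this text tells all that it offers.
- The arm moves only by the tool send_rows, never from a script. Its argument "motion" is a list of rows, each an object of numbers: "x", "y", "z": the shift along the tool's x, y, z in cm; "rx", "ry", "rz": the turn, a rotation vector about the tool's x, y, z in rad; "jaw": the finger opening in cm, from 0 to 8.81. In form: [{"x": .., "y": .., "z": .., "rx": .., "ry": .., "rz": .., "jaw": ..}, ...]. A call has exactly 5 rows; each row shifts and turns the commanded pose from where the row before left it, along the tool's axes as they then stand; what a row does not reach is not made up. A row lasts 1/10 s, in which the tool goes at most 50 mm and 8.59 degrees, less where a joint would pass 70% of its speed; a pose out of reach is approached as far as the arm can. A call is refused whole if a number of a shift passes 5 or a number of a turn 0.15, either way. A call with a gripper value outside its range is refused whole. The fingers move at their own pace and stop on an object; "grip_force" is the grip in N (left out, the last holds). Time passes only in rows, so rows that do not move let the fingers close, or fill a call up. It gives the time, the measured TCP pose, the force, the opening and the grip force at its end, in the units of the state.
- get_state(): the state, without advancing time (a new reading comes with each control period).
- snapshot(name): name is "side" or "top"; returns a dict with "img" (420x560x3 uint8, red, green, blue), "vertical_fov" (degrees; the focal length in pixels is half the picture's height over the tangent of half this angle, whatever the lens; pixels are square), "cx", "cy" (the principal point, pixels), "extrinsics" (4x4, takes a point from camera to world coordinates). Camera axes: x right, y up, looking along -z (the intrinsics and any distortion apply to the point x, -y, -z); pixel columns grow to the right and rows downward; lengths in m; the calibration is good to about 2 mm. A picture is of the moment at which its call begins. There is no depth.
- finish_job(): hands the job in; it is judged then, once.
The state is a dict: "clock": time; "q": joint angles; "qd": joint speeds; "joint_torque": joint torques, N m; "tool_pos": TCP position; "eef_rot": TCP orientation; "contact_force": force on the tool from outside, world axes, zero at the start; "moment": the same for the moment, N m; "opening": opening from 0.0 (shut) to 1.0 (fully open); "finger_force": force on a finger pad.
Only numpy, scipy, OpenCV 4.12 (cv2) and the standard library are available. Lean on these libraries where they do the work, as an engineer would, in place of code of your own. Each camera call takes 0.05 s, during which the arm holds its last target. There are 200 camera calls.

## Working session

There is one attempt and no reset: what is moved stays moved. The work goes in short steps, Python scripts to look and compute and a tool call to move; the robot and the scene stay as the last step left them, time stands still between calls to the robot, and variables do not carry over. Pictures are saved under pics/ and viewed, at most 10 in all, crops included, and the job is handed in when it is done.

Besides the shell and the picture viewer there is one more tool, called after "Emit:" as a command line: name --argument value ..., lists and objects as JSON in quotes. send_rows: Moves the arm, as the interface text tells. Its arguments: {"type":"object","properties":{"motion":{"type":"array"},"grip_force":{"type":"number"}},"required":["motion"]}

```bash
mkdir -p pics
python3 - <<'E'
from plant import *
import cv2,numpy as np
for n in("top","side"):
    s=snapshot(n); cv2.imwrite(f"pics/{n}0.png",s["img"][:,:,::-1]); print(n,s["vertical_fov"],s["cx"],s["cy"],np.round(s["extrinsics"],4).tolist(),[k for k in s])
    np.save(f"{n}0.npy",s["img"])
s=get_state(); print({k:np.round(v,4).tolist() for k,v in s.items()})
E
```

```text
top 51.10773089605178 268.06373323155697 201.53292126883488 [[0.0257, 0.9927, -0.1177, 0.506], [-0.9995, 0.0277, 0.015, 0.0358], [0.0182, 0.1172, 0.9929, 0.9341], [0.0, 0.0, 0.0, 1.0]] ['img', 'vertical_fov', 'cx', 'cy', 'extrinsics']
side 54.861565550014554 283.5512502165335 201.54288708412352 [[-0.8552, 0.2972, -0.4246, 0.2243], [-0.5177, -0.4532, 0.7256, 0.7264], [0.0232, 0.8404, 0.5415, 0.6103], [0.0, 0.0, 0.0, 1.0]] ['img', 'vertical_fov', 'cx', 'cy', 'extrinsics']
{'clock': 0.1, 'q': [1.1578, 0.6899, -0.1945, 1.5662, 0.1573, 0.9025, -0.2151], 'qd': [-0.002, -0.0017, -0.0017, -0.0026, 0.0006, -0.0007, 0.0001], 'joint_torque': [-0.0027, -52.8495, -1.2715, -15.3834, -0.0527, 0.0021, 0.0], 'tool_pos': [0.2698, -0.5632, 0.249], 'eef_rot': [0.9751, 0.2216, -0.0002, -0.0008], 'contact_force': [0.2978, 0.7101, -0.5179], 'moment': [-0.0109, -0.0239, 0.0482], 'finger_force': 0.0, 'opening': 1.001}
```

View pics/top0.png

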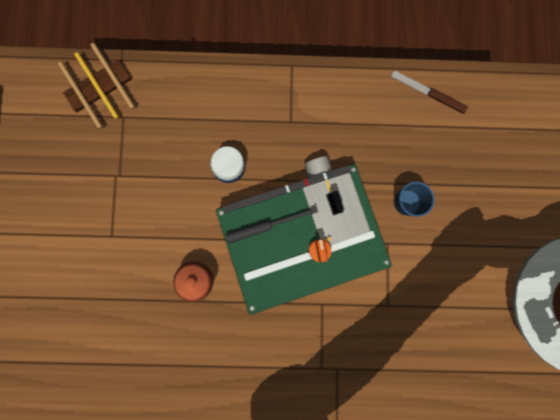

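View pics/side0.png

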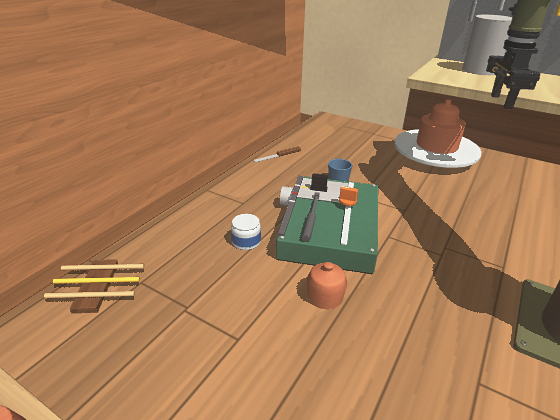

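The top view shows the box, with corners near (220,211), (354,168), (388,264) and (252,312). The handle is at about (335,203), the knob at (320,250) and the red mark at (306,183). The box +x points up in the image and +y points left. The jar, tin and cup sit clear of the box.

```bash
cat > h.py <<'E'
import numpy as np, cv2
def cam(s):
    f=210/np.tan(np.radians(s["vertical_fov"])/2); return f,s["cx"],s["cy"],np.array(s["extrinsics"])
def ray(s,u,v,z):
    f,cx,cy,T=cam(s); d=T[:3,:3]@np.array([(u-cx)/f,-(v-cy)/f,-1]); return (T[:3,3]+d*(z-T[2,3])/d[2])
def proj(s,p):
    f,cx,cy,T=cam(s); c=T[:3,:3].T@(np.array(p)-T[:3,3]); return cx-f*c[0]/c[2], cy+f*c[1]/c[2]
def box(o,yaw,p):
    c,n=np.cos(yaw),np.sin(yaw); return np.array([o[0]+c*p[0]-n*p[1],o[1]+n*p[0]+c*p[1],p[2]])
E
python3 - <<'E'
from plant import *
from h import *
s=snapshot("top"); im=s["img"]; h=cv2.cvtColor(im,cv2.COLOR_RGB2HSV)
g=cv2.inRange(h,(65,60,20),(100,255,140)); g[:,400:]=0; g[:, :200]=0
n,l,st,_=cv2.connectedComponentsWithStats(g); 
c=max(cv2.findContours(cv2.morphologyEx(g,cv2.MORPH_CLOSE,np.ones((5,5))),0,1)[0],key=cv2.contourArea)
hull=cv2.convexHull(c)[:,0]
P=np.array([ray(s,u,v,.06)[:2] for u,v in hull]).astype(np.float32)
r=cv2.minAreaRect(P*1000); print("rect",r, cv2.boxPoints(r).round())
def blob(m,z,name):
    n,l,st,ce=cv2.connectedComponentsWithStats(m); 
    for i in np.argsort(-st[1:,4])[:3]+1: print(name,st[i],ce[i].round(1),ray(s,*ce[i],z).round(4))
R=np.zeros(g.shape,np.uint8); R[160:310,215:390]=1
blob(cv2.inRange(h,(5,180,120),(18,255,255))*R,.105,"knob")
blob(cv2.inRange(h,(0,150,90),(4,255,255))*R,.068,"red")
blob(cv2.inRange(h,(24,120,120),(34,255,255))*R,.066,"yel")
blob(cv2.inRange(h,(0,0,0),(180,255,28))*R,.1,"blk")
cv2.imwrite("pics/z.png",cv2.resize(im[150:320,210:400,::-1],None,fx=4,fy=3.5,interpolation=cv2.INTER_CUBIC)[:600,:800])
E
```

```text
rect ((540.0859375, -48.72332763671875), (215.06788635253906, 294.4018249511719), 19.937149047851562) [[ 389.   53.]
 [ 489. -224.]
 [ 691. -150.]
 [ 591.  126.]]
knob [309 240  22  22 322] [319.8 251.1] [ 0.5132 -0.0763  0.105 ]
red [304 179   5   7  20] [306.  181.8] [ 0.6504 -0.052   0.068 ]
blk [328 192  14  22 199] [334.9 202. ] [ 0.6076 -0.1051  0.1   ]
blk [266 220   2   2   2] [266.5 220.5] [0.5685 0.0252 0.1   ]
blk [258 223   1   1   1] [258. 223.] [0.5633 0.0412 0.1   ]
```

View pics/z.png

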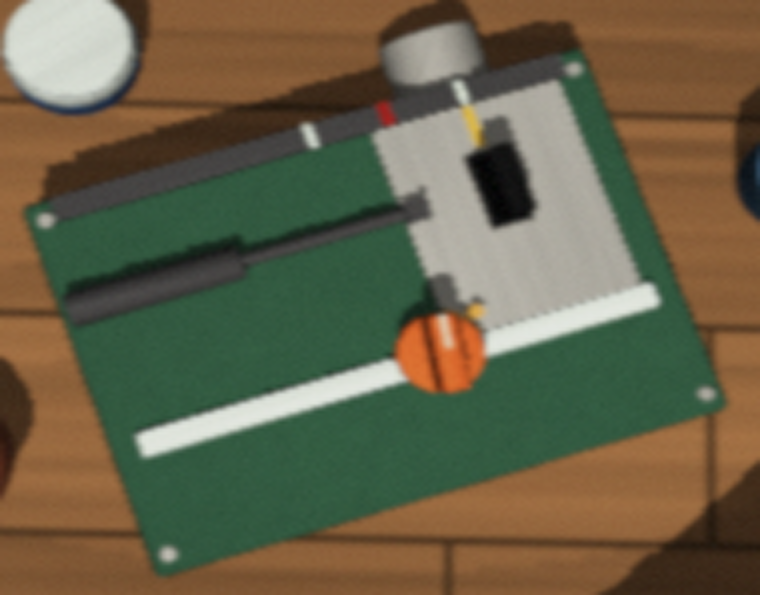

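The close-up shows the four screws at zoom pixels (45,220), (573,69), (707,394) and (168,555). The knob's stripe is at (446,330), so the bar points close to box +x with a small clockwise turn. I'll refine the pose from the screws and then work out the first move.

```bash
cat >> h.py <<'E'
from scipy.spatial.transform import Rotation as Ro
def togo(st,p,psi):
    """tool-axis shift (cm) and rz needed for TCP at p with tool x at yaw psi, pointing down"""
    R=Ro.from_quat(st["eef_rot"]); T=Ro.from_euler('z',psi)*Ro.from_euler('x',np.pi)
    print("shift cm",(R.inv().apply(np.array(p)-st["tool_pos"])*100).round(2),"rot",(R.inv()*T).as_rotvec().round(3),"F",np.round(st["contact_force"],1),"M",np.round(st["moment"],2),"ff",round(float(st["finger_force"]),1),"op",round(float(st["opening"])*8.8,2),"q7",round(st["q"][6],2),"t",round(st["clock"],2),"pos",np.round(st["tool_pos"],4), "psi",round(float(np.arctan2(*(R.as_matrix()[1::-1,0]))),3))
E
python3 - <<'E'
from plant import *
from h import *
s=snapshot("top"); h=cv2.cvtColor(s["img"],cv2.COLOR_RGB2HSV)
W=[ray(s,210+u/4,150+v/3.5,.061)[:2] for u,v in [(45,220),(573,69),(707,394),(168,555)]]
W=np.array(W); o=W.mean(0); d=(W[0]-W[1])+(W[3]-W[2]); e=(W[1]-W[2])+(W[0]-W[3])
y1=np.arctan2(-d[0],d[1]); y2=np.arctan2(e[1],e[0]); print("screws",o.round(4),y1,y2)
st=ray(s,210+446/4,150+330/3.5,.113); print("stripe",st)
for oo,yy in((o,y1),([.5401,-.0487],.348)):
    for n,p in dict(knob=(-.034,-.02,.104),kt=(-.034,-.02,.113),handle=(.045,-.08,.094),ht=(.045,-.08,.107),red=(.102,-.04,.068)).items(): print(n,box(oo,yy,p).round(4),np.round(proj(s,box(oo,yy,p)),1))
    k=box(oo,yy,(-.034,-.02,.113)); a=np.arctan2(st[1]-k[1],st[0]-k[0]); print("bar yaw",a,"knob angle",yy-a)
k=box(o,y1,(-.034,-.02,.2)); togo(get_state(),k,.2)
E
```

```text
screws [ 0.5392 -0.05  ] 0.3464163765234381 0.3472954392457513
stripe [ 0.5258377  -0.07836337  0.113     ]
knob [ 0.514  -0.0804  0.104 ] [321.8 250.7]
kt [ 0.514  -0.0804  0.113 ] [322.5 250.7]
handle [ 0.6087 -0.11    0.094 ] [337.  201.8]
ht [ 0.6087 -0.11    0.107 ] [338.2 201. ]
red [ 0.6488 -0.053   0.068 ] [306.4 182.7]
bar yaw 0.16999669242140142 knob angle 0.17641968410203668
knob [ 0.515  -0.0791  0.104 ] [321.2 250.2]
kt [ 0.515  -0.0791  0.113 ] [321.8 250.2]
handle [ 0.6097 -0.1086  0.094 ] [336.2 201.3]
ht [ 0.6097 -0.1086  0.107 ] [337.4 200.5]
red [ 0.6496 -0.0515  0.068 ] [305.7 182.2]
bar yaw 0.06721824312359093 knob angle 0.28078175687640905
shift cm [ 42.89 -33.     4.96] rot [-0.001  0.     0.247] F [-0.3 -0.3 -0.7] M [-0.04  0.04  0.03] ff 0.0 op 8.72 q7 -0.22 t 0.2 pos [ 0.2699 -0.5633  0.2492] psi 0.447
```

Emit:
send_rows --motion '[{"x":3.6,"y":-2.75,"jaw":5},{"x":3.6,"y":-2.75,"jaw":5},{"x":3.6,"y":-2.75,"jaw":5},{"x":3.6,"y":-2.75,"jaw":5},{"x":3.6,"y":-2.75,"jaw":5}]'

```text
schema error: expected keys x, y, z, rx, ry, rz, jaw
```

Emit:
send_rows --motion '[{"x":3.6,"y":-2.75,"jaw":5},{"x":3.6,"y":-2.75,"jaw":5},{"x":3.6,"y":-2.75,"jaw":5},{"x":3.6,"y":-2.75,"jaw":5},{"x":3.6,"y":-2.75,"jaw":5}]'

```text
schema error: expected keys x, y, z, rx, ry, rz, jaw
```

Run:
```python
from plant import *
from h import *
togo(get_state(),[.514,-.079,.2],.17)
s=snapshot("side"); h=cv2.cvtColor(s["img"],cv2.COLOR_RGB2HSV)
t=snapshot("top")
o,y=[.5395,-.0495],.347
for n,p in dict(kt=(-.034,-.02,.113),ht=(.045,-.08,.107),hb=(.045,-.08,.065),red=(.102,-.04,.068)).items(): print(n,np.round(proj(s,box(o,y,p)),1))
for m,n in((cv2.inRange(h,(5,180,120),(18,255,255)),"knob"),(cv2.inRange(h,(0,0,0),(180,255,35)),"blk")):
    m[:,:290]=0;m[:,360:]=0;m[:160]=0;m[220:]=0
    k,l,a,c=cv2.connectedComponentsWithStats(m); i=1+np.argmax(a[1:,4]) if k>1 else 0; print(n,a[i],c[i])
a=cv2.resize(s["img"][150:250,270:390,::-1],(480,400),interpolation=2); b=cv2.resize(t["img"][150:310,250:378,::-1],(320,400),interpolation=2)
cv2.imwrite("pics/z2.png",np.hstack([a,b]))
```

```text
shift cm [ 42.95 -33.12   4.96] rot [-0.001  0.     0.277] F [-0.3 -0.3 -0.7] M [-0.04  0.04  0.03] ff 0.0 op 8.72 q7 -0.22 t 0.2 pos [ 0.2699 -0.5633  0.2492] psi 0.447
kt [348.9 187.6]
ht [319.3 174.3]
hb [318.1 188.3]
red [294.2 192.4]
knob [340 188  18  18 114] [349.07894737 196.43859649]
blk [     0      0    560    420 235200] [279.5 209.5]
```

View pics/z2.png

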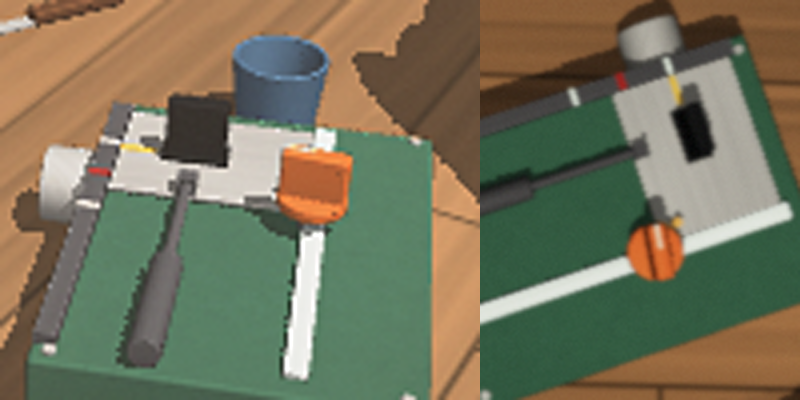

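The side view, shown in the left half, puts the handle top at about (319.5,174) and the knob top at (349.5,187.5). Both agree with the fitted pose to under a pixel. The move was refused only because every key has to be given.

Emit:
send_rows --motion '[{"x":3.6,"y":-2.75,"z":0,"rx":0,"ry":0,"rz":0,"jaw":5},{"x":3.6,"y":-2.75,"z":0,"rx":0,"ry":0,"rz":0,"jaw":5},{"x":3.6,"y":-2.75,"z":0,"rx":0,"ry":0,"rz":0,"jaw":5},{"x":3.6,"y":-2.75,"z":0,"rx":0,"ry":0,"rz":0,"jaw":5},{"x":3.6,"y":-2.75,"z":0,"rx":0,"ry":0,"rz":0,"jaw":5}]'

```text
clock: 0.8
tool_pos: [0.3736, -0.3603, 0.2499]
eef_rot: [0.975, 0.221, 0.0, 0.0]
contact_force: [1.9, -0.2, -0.2]
opening: 0.577
finger_force: 0.0
```

Emit:
send_rows --motion '[{"x":3.6,"y":-2.75,"z":0,"rx":0,"ry":0,"rz":0,"jaw":5},{"x":3.6,"y":-2.75,"z":0,"rx":0,"ry":0,"rz":0,"jaw":5},{"x":3.6,"y":-2.75,"z":0,"rx":0,"ry":0,"rz":0,"jaw":5},{"x":3.6,"y":-2.75,"z":0,"rx":0,"ry":0,"rz":0,"jaw":5},{"x":3.6,"y":-2.75,"z":0,"rx":0,"ry":0,"rz":0,"jaw":5}]'

```text
clock: 1.3
tool_pos: [0.4766, -0.1584, 0.2499]
eef_rot: [0.975, 0.222, 0.0, 0.0]
contact_force: [1.3, -0.7, -0.3]
opening: 0.57
finger_force: 0.0
```

Run:
```python
from plant import *
from h import *
togo(get_state(),[.514,-.079,.17],.17)
```

```text
shift cm [ 6.8  -5.55  7.99] rot [ 0.    -0.     0.277] F [ 1.3 -0.7 -0.3] M [-0.03 -0.11 -0.03] ff 0.0 op 5.02 q7 -1.02 t 1.3 pos [ 0.4766 -0.1584  0.2499] psi 0.447
```

Emit:
send_rows --motion '[{"x":2.3,"y":-1.9,"z":2.5,"rx":0,"ry":0,"rz":0,"jaw":5},{"x":2.3,"y":-1.9,"z":2.5,"rx":0,"ry":0,"rz":0,"jaw":5},{"x":2.2,"y":-1.75,"z":2.5,"rx":0,"ry":0,"rz":0,"jaw":5},{"x":0,"y":0,"z":0.5,"rx":0,"ry":0,"rz":0.139,"jaw":5},{"x":0,"y":0,"z":0,"rx":0,"ry":0,"rz":0.138,"jaw":5}]'

```text
clock: 1.8
tool_pos: [0.513, -0.0791, 0.1684]
eef_rot: [0.997, 0.083, -0.001, -0.001]
contact_force: [-1.1, -0.3, -0.3]
opening: 0.568
finger_force: 0.0
```

Run:
```python
from plant import *
from h import *
togo(get_state(),[.514,-.079,.099],.17)
```

```text
shift cm [0.12 0.01 6.94] rot [-0.001  0.002 -0.003] F [-1.1 -0.3 -0.3] M [-0.02 -0.   -0.01] ff 0.0 op 5.0 q7 -1.38 t 1.8 pos [ 0.513  -0.0791  0.1684] psi 0.167
```

The last joint would end near its limit, at -2.6, after the knob turn. I'll re-grip from the half-turned side instead.

Emit:
send_rows --motion '[{"x":0,"y":0,"z":0,"rx":0,"ry":0,"rz":-0.149,"jaw":5},{"x":0,"y":0,"z":0,"rx":0,"ry":0,"rz":-0.149,"jaw":5},{"x":0,"y":0,"z":0,"rx":0,"ry":0,"rz":-0.149,"jaw":5},{"x":0,"y":0,"z":0,"rx":0,"ry":0,"rz":-0.149,"jaw":5},{"x":0,"y":0,"z":0,"rx":0,"ry":0,"rz":-0.149,"jaw":5}]'

```text
clock: 2.3
tool_pos: [0.5135, -0.0807, 0.1698]
eef_rot: [0.896, 0.444, 0.0, 0.0]
contact_force: [-0.2, 0.7, 0.9]
opening: 0.567
finger_force: 0.0
```

Emit:
send_rows --motion '[{"x":0,"y":0,"z":0,"rx":0,"ry":0,"rz":-0.149,"jaw":5},{"x":0,"y":0,"z":0,"rx":0,"ry":0,"rz":-0.149,"jaw":5},{"x":0,"y":0,"z":0,"rx":0,"ry":0,"rz":-0.149,"jaw":5},{"x":0,"y":0,"z":0,"rx":0,"ry":0,"rz":-0.149,"jaw":5},{"x":0,"y":0,"z":0,"rx":0,"ry":0,"rz":-0.149,"jaw":5}]'

```text
clock: 2.8
tool_pos: [0.5134, -0.0808, 0.1698]
eef_rot: [0.673, 0.74, 0.0, 0.0]
contact_force: [0.0, 0.1, 0.3]
opening: 0.566
finger_force: 0.0
```

Emit:
send_rows --motion '[{"x":0,"y":0,"z":0,"rx":0,"ry":0,"rz":-0.149,"jaw":5},{"x":0,"y":0,"z":0,"rx":0,"ry":0,"rz":-0.149,"jaw":5},{"x":0,"y":0,"z":0,"rx":0,"ry":0,"rz":-0.149,"jaw":5},{"x":0,"y":0,"z":0,"rx":0,"ry":0,"rz":-0.149,"jaw":5},{"x":0,"y":0,"z":0,"rx":0,"ry":0,"rz":-0.149,"jaw":5}]'

```text
clock: 3.3
tool_pos: [0.5134, -0.0809, 0.1698]
eef_rot: [0.357, 0.934, -0.0, 0.0]
contact_force: [-0.4, -0.7, -0.0]
opening: 0.569
finger_force: 0.0
```

Emit:
send_rows --motion '[{"x":0,"y":0,"z":0,"rx":0,"ry":0,"rz":-0.149,"jaw":5},{"x":0,"y":0,"z":0,"rx":0,"ry":0,"rz":-0.149,"jaw":5},{"x":0,"y":0,"z":0,"rx":0,"ry":0,"rz":-0.149,"jaw":5},{"x":0,"y":0,"z":0,"rx":0,"ry":0,"rz":-0.149,"jaw":5},{"x":0,"y":0,"z":0,"rx":0,"ry":0,"rz":-0.149,"jaw":5}]'

```text
clock: 3.8
tool_pos: [0.5134, -0.081, 0.1697]
eef_rot: [-0.007, 1.0, -0.0, 0.0]
contact_force: [-0.2, -0.2, -0.0]
opening: 0.568
finger_force: 0.0
```

Run:
```python
from plant import *
from h import *
togo(get_state(),[.514,-.079,.099],.17+np.pi)
```

```text
shift cm [-0.07  0.2   7.07] rot [-0.     0.    -0.156] F [-0.2 -0.2 -0. ] M [ 0.03 -0.13  0.  ] ff 0.0 op 5.0 q7 0.8 t 3.8 pos [ 0.5134 -0.081   0.1697] psi -3.128
```

Emit:
send_rows --motion '[{"x":-0.07,"y":0.2,"z":0,"rx":0,"ry":0,"rz":-0.149,"jaw":4.5},{"x":0,"y":0,"z":2,"rx":0,"ry":0,"rz":-0.007,"jaw":4.5},{"x":0,"y":0,"z":2,"rx":0,"ry":0,"rz":0,"jaw":4.5},{"x":0,"y":0,"z":1,"rx":0,"ry":0,"rz":0,"jaw":4.5},{"x":0,"y":0,"z":0,"rx":0,"ry":0,"rz":0,"jaw":4.5}]'

```text
clock: 4.3
tool_pos: [0.5132, -0.0789, 0.1186]
eef_rot: [-0.082, 0.997, -0.0, -0.001]
contact_force: [-0.1, -0.1, -0.1]
opening: 0.513
finger_force: 0.0
```

Run:
```python
from plant import *
from h import *
togo(get_state(),[.514,-.079,.099],.17+np.pi)
s=snapshot("side");t=snapshot("top")
a=cv2.resize(s["img"][120:240,290:410,::-1],(440,440),interpolation=2); b=cv2.resize(t["img"][190:310,260:358,::-1],(359,440),interpolation=2)
cv2.imwrite("pics/z3.png",np.hstack([a,b]))
```

```text
shift cm [-0.08 -0.02  1.96] rot [ 0.    -0.002 -0.006] F [-0.1 -0.1 -0.1] M [ 0.08 -0.18  0.01] ff 0.0 op 4.51 q7 0.84 t 4.3 pos [ 0.5132 -0.0789  0.1186] psi -2.977
```

View pics/z3.png

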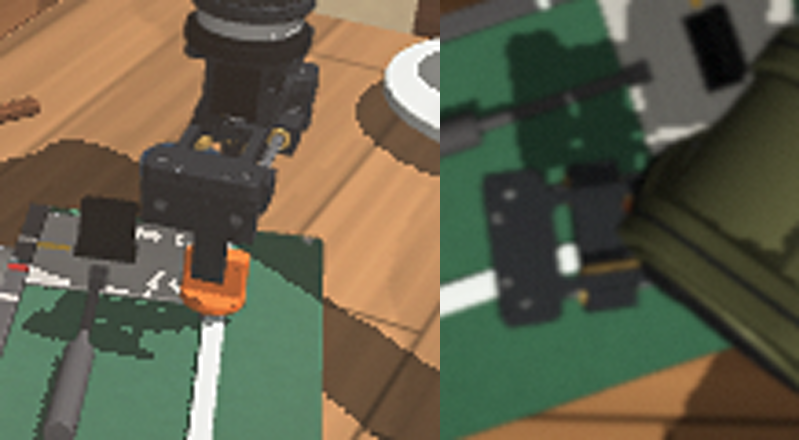

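The left half of the picture shows the near finger in front of the orange bar and close to centred on it, at about (208,260). I'll go down and grip.

Emit:
send_rows --motion '[{"x":-0.08,"y":0,"z":1.0,"rx":0,"ry":0,"rz":0,"jaw":4.5},{"x":0,"y":0,"z":0.9,"rx":0,"ry":0,"rz":0,"jaw":4.5},{"x":0,"y":0,"z":0,"rx":0,"ry":0,"rz":0,"jaw":1},{"x":0,"y":0,"z":0,"rx":0,"ry":0,"rz":0,"jaw":1},{"x":0,"y":0,"z":0,"rx":0,"ry":0,"rz":0,"jaw":1}]' --grip_force 20

```text
clock: 4.9
tool_pos: [0.5149, -0.0784, 0.1009]
eef_rot: [-0.082, 0.997, 0.0, 0.0]
contact_force: [0.2, 0.5, -0.4]
opening: 0.262
finger_force: 0.0
```

Emit:
send_rows --motion '[{"x":0,"y":0,"z":0,"rx":0,"ry":0,"rz":0,"jaw":1},{"x":0,"y":0,"z":0,"rx":0,"ry":0,"rz":0,"jaw":1},{"x":0,"y":0,"z":0,"rx":0,"ry":0,"rz":0,"jaw":1},{"x":0,"y":0,"z":0,"rx":0,"ry":0,"rz":0,"jaw":1},{"x":0,"y":0,"z":0,"rx":0,"ry":0,"rz":0,"jaw":1}]'

```text
clock: 5.4
tool_pos: [0.515, -0.0795, 0.1009]
eef_rot: [-0.082, 0.997, -0.001, 0.0]
contact_force: [0.3, -4.6, 3.6]
opening: 0.159
finger_force: 20.0
```

Run:
```python
from plant import *
from h import *
togo(get_state(),[.514,-.079,.099],.17+np.pi)
```

```text
shift cm [0.09 0.06 0.19] rot [-0.002  0.    -0.007] F [ 0.3 -4.6  3.6] M [-0.92 -0.29 -0.03] ff 20.0 op 1.4 q7 0.8 t 5.4 pos [ 0.515  -0.0795  0.1009] psi -2.978
```

Emit:
send_rows --motion '[{"x":0,"y":-0.1,"z":0,"rx":0,"ry":0,"rz":0,"jaw":1},{"x":0,"y":0,"z":0,"rx":0,"ry":0,"rz":0.12,"jaw":1},{"x":0,"y":0,"z":0,"rx":0,"ry":0,"rz":0.12,"jaw":1},{"x":0,"y":0,"z":0,"rx":0,"ry":0,"rz":0.12,"jaw":1},{"x":0,"y":0,"z":0,"rx":0,"ry":0,"rz":0.12,"jaw":1}]'

```text
clock: 5.9
tool_pos: [0.515, -0.0796, 0.1009]
eef_rot: [0.16, 0.987, -0.0, 0.0]
contact_force: [0.1, -4.2, 3.7]
opening: 0.159
finger_force: 20.0
```

Run:
```python
from plant import *
from h import *
togo(get_state(),[.5145,-.080,.1009],.347-1.4+np.pi)
```

```text
shift cm [ 0.04 -0.05  0.  ] rot [0.    0.001 0.733] F [ 0.1 -4.2  3.7] M [-0.74 -0.21  0.07] ff 20.0 op 1.4 q7 0.38 t 5.9 pos [ 0.515  -0.0796  0.1009] psi 2.821
```

Emit:
send_rows --motion '[{"x":0,"y":0,"z":0,"rx":0,"ry":0,"rz":0.13,"jaw":1},{"x":0,"y":0,"z":0,"rx":0,"ry":0,"rz":0.13,"jaw":1},{"x":0,"y":0,"z":0,"rx":0,"ry":0,"rz":0.13,"jaw":1},{"x":0,"y":0,"z":0,"rx":0,"ry":0,"rz":0.13,"jaw":1},{"x":0,"y":0,"z":0,"rx":0,"ry":0,"rz":0.1,"jaw":1}]'

```text
clock: 6.4
tool_pos: [0.5149, -0.0798, 0.1009]
eef_rot: [0.453, 0.891, -0.0, 0.0]
contact_force: [-0.0, -4.0, 3.3]
opening: 0.156
finger_force: 20.0
```

Emit:
send_rows --motion '[{"x":0,"y":0,"z":0,"rx":0,"ry":0,"rz":0.05,"jaw":1},{"x":0,"y":0,"z":0,"rx":0,"ry":0,"rz":0.04,"jaw":1},{"x":0,"y":0,"z":0,"rx":0,"ry":0,"rz":0.02,"jaw":1},{"x":0,"y":0,"z":0,"rx":0,"ry":0,"rz":0.01,"jaw":1},{"x":0,"y":0,"z":0,"rx":0,"ry":0,"rz":0,"jaw":1}]'

```text
clock: 6.9
tool_pos: [0.5149, -0.0798, 0.1009]
eef_rot: [0.504, 0.864, -0.0, 0.0]
contact_force: [1.0, -4.2, 6.0]
opening: 0.154
finger_force: 20.0
```

Run:
```python
from plant import *
from h import *
togo(get_state(),[.5145,-.080,.1009],.347-1.4+np.pi)
```

```text
shift cm [ 0.   -0.04 -0.  ] rot [-0.     0.001 -0.003] F [ 1.  -4.2  6. ] M [-0.88 -0.07  0.05] ff 20.0 op 1.35 q7 -0.2 t 6.9 pos [ 0.5149 -0.0798  0.1009] psi 2.086
```

Emit:
send_rows --motion '[{"x":0,"y":0,"z":0,"rx":0,"ry":0,"rz":0.02,"jaw":1},{"x":0,"y":0,"z":0,"rx":0,"ry":0,"rz":0.02,"jaw":1},{"x":0,"y":0,"z":0,"rx":0,"ry":0,"rz":0.02,"jaw":1},{"x":0,"y":0,"z":0,"rx":0,"ry":0,"rz":0,"jaw":1},{"x":0,"y":0,"z":0,"rx":0,"ry":0,"rz":0,"jaw":1}]'

```text
clock: 7.4
tool_pos: [0.5149, -0.0798, 0.1009]
eef_rot: [0.529, 0.849, -0.0, 0.0]
contact_force: [0.5, -4.4, 5.3]
opening: 0.159
finger_force: 20.0
```

Run:
```python
from plant import *
from h import *
togo(get_state(),[.5145,-.080,.1009],.347-1.4+np.pi)
```

```text
shift cm [-0.   -0.05  0.  ] rot [-0.     0.001 -0.061] F [ 0.5 -4.4  5.3] M [-0.98 -0.11  0.42] ff 20.0 op 1.4 q7 -0.25 t 7.4 pos [ 0.5149 -0.0798  0.1009] psi 2.028
```

The moment rose to 0.42 N·m with the knob at its stop. I'll release and lift.

Emit:
send_rows --motion '[{"x":0,"y":0,"z":0,"rx":0,"ry":0,"rz":0,"jaw":4.5},{"x":0,"y":0,"z":0,"rx":0,"ry":0,"rz":0,"jaw":4.5},{"x":0,"y":0,"z":0,"rx":0,"ry":0,"rz":0,"jaw":4.5},{"x":0,"y":0,"z":0,"rx":0,"ry":0,"rz":0,"jaw":4.5},{"x":0,"y":0,"z":-1,"rx":0,"ry":0,"rz":0,"jaw":4.5}]'

```text
clock: 7.9
tool_pos: [0.5141, -0.0792, 0.1101]
eef_rot: [0.529, 0.849, -0.0, -0.001]
contact_force: [0.4, -0.0, 0.4]
opening: 0.514
finger_force: 0.0
```

Emit:
send_rows --motion '[{"x":0,"y":0,"z":-3,"rx":0,"ry":0,"rz":0,"jaw":4.5},{"x":0,"y":0,"z":-3,"rx":0,"ry":0,"rz":0,"jaw":4.5},{"x":0,"y":0,"z":0,"rx":0,"ry":0,"rz":-0.14,"jaw":4},{"x":0,"y":0,"z":0,"rx":0,"ry":0,"rz":-0.14,"jaw":4},{"x":0,"y":0,"z":0,"rx":0,"ry":0,"rz":-0.14,"jaw":4}]'

```text
clock: 8.4
tool_pos: [0.5151, -0.0795, 0.1718]
eef_rot: [0.338, 0.941, 0.0, 0.001]
contact_force: [0.4, -0.4, 0.8]
opening: 0.452
finger_force: 0.0
```

Run:
```python
from plant import *
from h import *
o,y=[.5395,-.0495],.347
H=box(o,y,(.045,-.08,.16)); print(H)
togo(get_state(),H,y+np.pi)
```

```text
[ 0.60902413 -0.10942826  0.16      ]
shift cm [-9.15  3.68  1.19] rot [-0.000e+00  1.000e-03 -1.037e+00] F [ 0.4 -0.4  0.8] M [ 0.03 -0.1   0.02] ff 0.0 op 3.98 q7 0.2 t 8.4 pos [ 0.5151 -0.0795  0.1718] psi 2.452
```

Emit:
send_rows --motion '[{"x":-3.05,"y":1.23,"z":0,"rx":0,"ry":0,"rz":0,"jaw":4},{"x":-3.05,"y":1.23,"z":0,"rx":0,"ry":0,"rz":0,"jaw":4},{"x":-3.05,"y":1.22,"z":0,"rx":0,"ry":0,"rz":0,"jaw":4},{"x":0,"y":0,"z":0,"rx":0,"ry":0,"rz":-0.148,"jaw":4},{"x":0,"y":0,"z":0,"rx":0,"ry":0,"rz":-0.148,"jaw":4}]'

```text
clock: 8.9
tool_pos: [0.6094, -0.1101, 0.1713]
eef_rot: [0.196, 0.981, 0.0, 0.0]
contact_force: [-0.8, -0.2, 0.2]
opening: 0.456
finger_force: 0.0
```

Emit:
send_rows --motion '[{"x":0,"y":0,"z":0.2,"rx":0,"ry":0,"rz":-0.148,"jaw":4},{"x":0,"y":0,"z":0.2,"rx":0,"ry":0,"rz":-0.148,"jaw":4},{"x":0,"y":0,"z":0.2,"rx":0,"ry":0,"rz":-0.148,"jaw":4},{"x":0,"y":0,"z":0.2,"rx":0,"ry":0,"rz":-0.148,"jaw":4},{"x":0,"y":0,"z":0.2,"rx":0,"ry":0,"rz":-0.149,"jaw":4}]'

```text
clock: 9.4
tool_pos: [0.6086, -0.11, 0.1613]
eef_rot: [-0.173, 0.985, 0.0, 0.0]
contact_force: [-0.6, 0.9, -0.1]
opening: 0.451
finger_force: 0.0
```

Run:
```python
from plant import *
from h import *
o,y=[.5395,-.0495],.347
H=box(o,y,(.045,-.08,.087))
togo(get_state(),H,y+np.pi)
s=snapshot("side");t=snapshot("top")
a=cv2.resize(s["img"][120:240,270:390,::-1],(440,440),interpolation=2); b=cv2.resize(t["img"][170:290,280:378,::-1],(359,440),interpolation=2)
cv2.imwrite("pics/z4.png",np.hstack([a,b]))
```

```text
shift cm [-0.06  0.04  7.43] rot [-0.  0.  0.] F [-0.6  0.9 -0.1] M [ 0.07 -0.13 -0.  ] ff 0.0 op 3.97 q7 1.25 t 9.4 pos [ 0.6086 -0.11    0.1613] psi -2.794
```

View pics/z4.png

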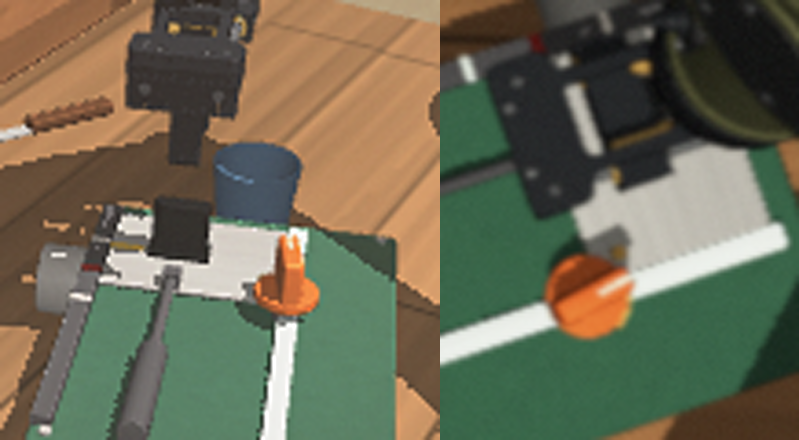

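The knob's stripe now points nearly to box -y, at about (615,288) in the right half, and the shutter is still closed. The fingers sit above the handle, so I'll go down and grip.

Emit:
send_rows --motion '[{"x":-0.06,"y":0.04,"z":2.5,"rx":0,"ry":0,"rz":0,"jaw":4},{"x":0,"y":0,"z":2.5,"rx":0,"ry":0,"rz":0,"jaw":4},{"x":0,"y":0,"z":1.5,"rx":0,"ry":0,"rz":0,"jaw":4},{"x":0,"y":0,"z":0.8,"rx":0,"ry":0,"rz":0,"jaw":4},{"x":0,"y":0,"z":0,"rx":0,"ry":0,"rz":0,"jaw":4}]'

```text
clock: 10.0
tool_pos: [0.6088, -0.1093, 0.0872]
eef_rot: [-0.169, 0.986, 0.0, -0.001]
contact_force: [-0.4, -0.6, -0.2]
opening: 0.453
finger_force: 0.0
```

Emit:
send_rows --motion '[{"x":0,"y":0,"z":0,"rx":0,"ry":0,"rz":0,"jaw":0.9},{"x":0,"y":0,"z":0,"rx":0,"ry":0,"rz":0,"jaw":0.9},{"x":0,"y":0,"z":0,"rx":0,"ry":0,"rz":0,"jaw":0.9},{"x":0,"y":0,"z":0,"rx":0,"ry":0,"rz":0,"jaw":0.9},{"x":0,"y":0,"z":0,"rx":0,"ry":0,"rz":0,"jaw":0.9}]' --grip_force 40

```text
clock: 10.5
tool_pos: [0.6096, -0.1093, 0.0885]
eef_rot: [-0.17, 0.985, -0.0, 0.001]
contact_force: [-0.2, -0.2, 3.3]
opening: 0.154
finger_force: 40.0
```

Run:
```python
from plant import *
from h import *
o,y=[.5395,-.0495],.347
togo(get_state(),box(o,y,(.045,-.08,.087)),y+np.pi)
```

```text
shift cm [0.06 0.   0.15] rot [-0.001  0.001 -0.006] F [-0.2 -0.2  3.3] M [0.02 0.   0.1 ] ff 40.0 op 1.36 q7 1.17 t 10.5 pos [ 0.6096 -0.1093  0.0885] psi -2.8
```

Emit:
send_rows --motion '[{"x":0,"y":0.5,"z":0,"rx":0,"ry":0,"rz":0,"jaw":0.9},{"x":0,"y":1,"z":0,"rx":0,"ry":0,"rz":0,"jaw":0.9},{"x":0,"y":1,"z":0,"rx":0,"ry":0,"rz":0,"jaw":0.9},{"x":0,"y":1,"z":0,"rx":0,"ry":0,"rz":0,"jaw":0.9},{"x":0,"y":0.5,"z":0,"rx":0,"ry":0,"rz":0,"jaw":0.9}]'

```text
clock: 11.0
tool_pos: [0.5974, -0.0755, 0.0884]
eef_rot: [-0.169, 0.986, -0.004, 0.001]
contact_force: [3.6, -9.5, 5.8]
opening: 0.149
finger_force: 40.1
```

Emit:
send_rows --motion '[{"x":0,"y":0,"z":0,"rx":0,"ry":0,"rz":0,"jaw":0.9},{"x":0,"y":0,"z":0,"rx":0,"ry":0,"rz":0,"jaw":0.9},{"x":0,"y":0,"z":0,"rx":0,"ry":0,"rz":0,"jaw":0.9},{"x":0,"y":0,"z":0,"rx":0,"ry":0,"rz":0,"jaw":0.9},{"x":0,"y":0,"z":0,"rx":0,"ry":0,"rz":0,"jaw":0.9}]'

```text
clock: 11.5
tool_pos: [0.5976, -0.0761, 0.0884]
eef_rot: [-0.168, 0.986, -0.004, 0.001]
contact_force: [2.4, -9.1, 5.1]
opening: 0.159
finger_force: 40.1
```

Run:
```python
from plant import *
from h import *
togo(get_state(),[.5960,-.0717,.0885],.347+np.pi)
s=snapshot("side");t=snapshot("top"); np.savez("v5.npz",s=s["img"],t=t["img"])
a=cv2.resize(s["img"][150:250,265:365,::-1],(440,440),interpolation=2); b=cv2.resize(t["img"][160:260,270:352,::-1],(359,440),interpolation=2)
cv2.imwrite("pics/z5.png",np.hstack([a,b]))
```

```text
shift cm [ 0.    0.47 -0.01] rot [-0.008  0.001 -0.009] F [ 2.4 -9.1  5.1] M [-1.46 -0.66  0.18] ff 40.1 op 1.4 q7 1.07 t 11.5 pos [ 0.5976 -0.0761  0.0884] psi -2.804
```

View pics/z5.png

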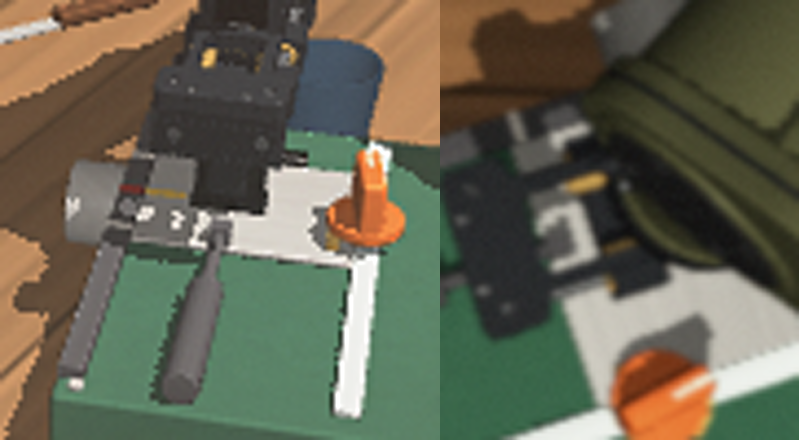

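The side crop shows the yellow pointer at (165,192) a little short of the red mark at (132,188). The displacement so far is about 35 mm, because the arm yields under the spring, so I'll push a bit further.

Emit:
send_rows --motion '[{"x":0,"y":0.3,"z":0,"rx":0,"ry":0,"rz":0,"jaw":0.9},{"x":0,"y":0.2,"z":0,"rx":0,"ry":0,"rz":0,"jaw":0.9},{"x":0,"y":0,"z":0,"rx":0,"ry":0,"rz":0,"jaw":0.9},{"x":0,"y":0,"z":0,"rx":0,"ry":0,"rz":0,"jaw":0.9},{"x":0,"y":0,"z":0,"rx":0,"ry":0,"rz":0,"jaw":0.9}]'

```text
clock: 12.1
tool_pos: [0.596, -0.0718, 0.0884]
eef_rot: [-0.168, 0.986, -0.004, 0.001]
contact_force: [2.9, -8.8, 5.4]
opening: 0.157
finger_force: 40.1
```

Run:
```python
from plant import *
from h import *
togo(get_state(),[.5960,-.0717,.0885],.347+np.pi)
o,y=np.array([.5395,-.0495]),.347
def inbox(w): d=w[:2]-o; return np.round([d[0]*np.cos(y)+d[1]*np.sin(y),-d[0]*np.sin(y)+d[1]*np.cos(y)],4)
s=snapshot("side");h=cv2.cvtColor(s["img"],cv2.COLOR_RGB2HSV)
for nm,lo,hi,z in(("red",(0,120,50),(6,255,255),.068),("red2",(174,120,50),(180,255,255),.068),("yel",(18,120,70),(32,255,255),.067)):
    m=cv2.inRange(h,lo,hi); m[:182]=0;m[205:]=0;m[:,:285]=0;m[:,312:]=0
    p=np.argwhere(m)
    if len(p): print(nm,len(p),p.mean(0)[::-1],inbox(ray(s,*p.mean(0)[::-1],z)))
cv2.imwrite("pics/z6.png",cv2.resize(s["img"][165:225,270:350,::-1],(800,600),interpolation=0))
```

```text
shift cm [-0.    0.01 -0.01] rot [-0.009  0.001 -0.01 ] F [ 2.9 -8.8  5.4] M [-1.61 -0.78  0.21] ff 40.1 op 1.38 q7 1.05 t 12.1 pos [ 0.596  -0.0718  0.0884] psi -2.804
red 9 [294.55555556 192.44444444] [ 0.1011 -0.04  ]
yel 10 [302.1 194.4] [ 0.0809 -0.0367]
```

View pics/z6.png

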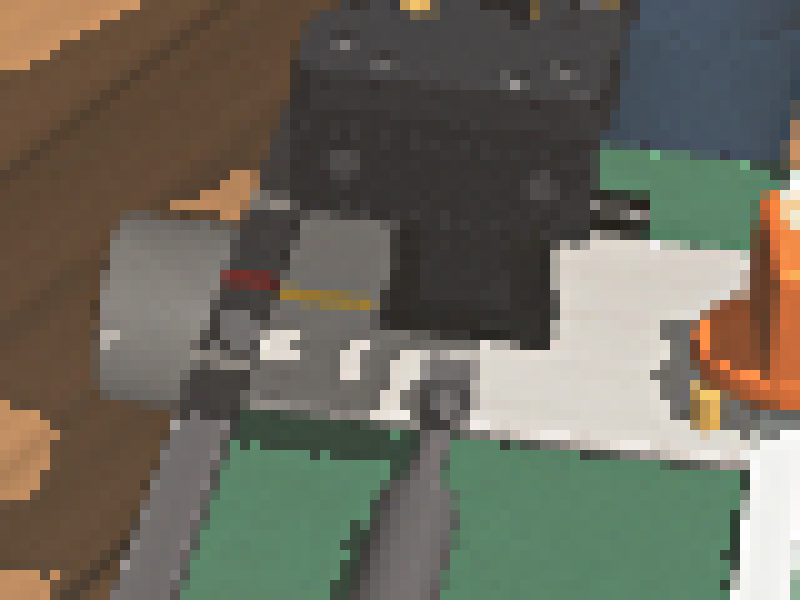

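The pointer is nearly level with the red mark: yellow at about (302,194.4) in full-image pixels, red at (294.6,192.4). I'll check it against the closed picture using the same method.

Run:
```python
from plant import *
from h import *
o,y=np.array([.5395,-.0495]),.347
def inbox(w): d=w[:2]-o; return np.round([d[0]*np.cos(y)+d[1]*np.sin(y),-d[0]*np.sin(y)+d[1]*np.cos(y)],4)
s=snapshot("side")
def yel(img,r):
    f=img.astype(float); w=np.clip(np.minimum(f[...,0],f[...,1])-f[...,2]-25,0,None); w[f[...,1]<f[...,0]*.6]=0
    k=np.zeros(w.shape); k[r]=1; w*=k; v,u=np.indices(w.shape); c=(w*u).sum()/w.sum(),(w*v).sum()/w.sum()
    return np.round(c,2),(w>0).sum(),[inbox(ray(s,*c,z)) for z in (.0655,.067)]
print("closed",yel(np.load("side0.npy"),np.s_[182:192,297:310]))
print("now",yel(s["img"],np.s_[190:199,297:309]))
for x in(.08,.09): print([np.round(proj(s,box(o,y,(x,q,.0655))),1) for q in(-.08,-.04)])
togo(get_state(),[.5960,-.0717,.0885],.347+np.pi)
```

```text
closed (array([303.75, 186.58]), np.int64(16), [array([ 0.0832, -0.0789]), array([ 0.0829, -0.0764])])
now (array([301.94, 194.38]), np.int64(12), [array([ 0.0817, -0.0391]), array([ 0.0813, -0.0366])])
[array([305. , 186.5]), array([302.6, 194.3])]
[array([301.3, 186.1]), array([298.8, 193.8])]
shift cm [ 0.    0.01 -0.01] rot [-0.009  0.001 -0.01 ] F [ 3.1 -9.   5.1] M [-1.59 -0.71  0.18] ff 40.1 op 1.42 q7 1.05 t 12.2 pos [ 0.5961 -0.0718  0.0884] psi -2.804
```

The pointer has travelled 39.8 mm from closed and the tool 39.9 mm. The shutter is still, the knob is free and the handle is gripped, so I'm handing the job in.

```bash
python3 -c "
from plant import *
print(finish_job())"
```

```text
the job is handed in; nothing more can be done
None
```

I turned the knob clockwise to its free stop while the shutter was still closed, then slid the shutter to the half-open mark (39.8 mm measured of 40). I handed the job in at about 12 s with the fingers still gripping the handle; no verdict came back.

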